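# Let the cuvette reader's cover down softly

## Robot

A 6-joint arm with a two-finger parallel gripper is mounted at the origin on a cart in front of the work surface, level with it; the furniture and walls round the work are solid. World frame = base frame: x ahead of the robot, y to its left, z up, the work surface at z = 0. Lengths are in m, angles in rad, forces in N, time in s.
With the tool pointing down it reaches from about 0.325 to 0.75 m from the base axis. Payload 7.6 kg.
Tool frame: the origin (TCP) lies midway between the tips of the shut fingers; the grasp point (between the pads) lies 19 mm behind it; z points along the fingers, y is the direction in which the jaws open and shut (so a half turn about z gives the same grasp; the last joint's range is limited). The gripper opens to 85 mm and grips with 20 to 120 N. Pads are 22 mm wide; open, the fingers measure 114 mm over their backs; the gripper's body (76 mm by 85 mm) begins 54 mm behind the grasp point. The pads swing forward as they close: fully open they stand 13 mm farther back than shut.
Start: joints at [-1.282, 0.052, 1.401, -0, 1.689, -0.07], TCP at [0.184, -0.492, 0.231] pointing down, gripper open.
Joint ranges: [-2.9, 2.9], [-0.91, 2.17], [0.12, 2.37], [-1.06, 4.2], [0.26, 2.73], [-2.93, 2.93]. Speed limits (rad/s): [2.57, 2.57, 3.01, 3.14, 3.14, 3.14].

## Interface

Orientations are given as a rotation vector (axis times angle).
In Python, from workcell import * gives the robot as it stands. The module is installed in compiled form; this text tells all that it offers.
- The arm moves only by the tool step_arm, never from a script. Its argument "steps" is a list of rows, each a list of 3 entries, a list of its own where there are three numbers: the opening in per cent of the stroke, from 0 (shut) to 100 (fully open), then the shift along the tool's x, y, z in cm, then the turn about the tool's z in rad. A call has 1 to 12 rows; each row shifts and turns the commanded pose from where the row before left it, along the tool's axes as they then stand; what a row does not reach is not made up. A row lasts 1/8 s, in which the tool goes at most 62.5 mm and 10.7 degrees, less where a joint would pass 70% of its speed; a pose out of reach is approached as far as the arm can. A call with a gripper value outside its range is refused whole. The fingers move at their own pace and stop on an object; the grip force is fixed at half the most. Time passes only in rows, so rows that do not move let the fingers close. It gives the time, the measured TCP pose, the force and the opening at its end, in the units of the state.
- observe(): the state, without advancing time (a new reading comes with each control period).
- capture(name): name is "scene" or "top" or "wrist"; returns a dict with "color" (480x640x3 uint8, blue, green, red), "fx", "fy", "cx", "cy" (pixels), "k1" (the pictures are not rectified: a ray, as slopes to the right and down, at radius r is drawn at 1 + k1 r^2 times it, then the intrinsics apply), "camera_from_world" (4x4, takes a point from world to camera coordinates); the wrist camera has in their place "T_tool_cam" (4x4, takes a point from camera to tool coordinates, whose origin is the TCP and whose axes are the flange's). Camera axes: x right, y down, z forward; pixel columns grow to the right and rows downward; lengths in m; the calibration is good to about 2 mm. A picture is of the moment at which its call begins: read the wrist's pose just before it. There is no depth.
- finish_job(): hands the job in, once; it reports no verdict.
The state is a dict: "clock": time; "joints": joint angles; "dq": joint speeds; "joint_efforts": joint torques, N m; "tcp_pos": TCP position; "orientation": TCP orientation; "ft_force": force on the tool from outside, world axes, zero at the start; "wrist_torque": the same for the moment, N m; "opening": finger opening in m.
Only numpy, scipy, OpenCV 4.12 (cv2) and the standard library are available. Lean on these libraries where they do the work, as an engineer would, in place of code of your own. Each camera call takes 0.05 s, during which the arm holds its last target. There are 200 camera calls.

## Task

The light cover of the small white cuvette reader stands open. Tip it forward by its yellow tab with a fingertip, catch it on a finger while it is falling, and let it down slowly on the finger until it is fully shut, without letting it slam. Only touch the cover: do not clamp or pinch it, do not push hard on it or the reader, and leave the things standing around where they are.

Things in the scene. Friction and masses are not known exactly. Their poses are not given: they have to be found in the camera images.
- reader: Cuvette reader: white box fixed to the bench, 130 (x) x 120 (y) x 76 mm high, open on top, small display on the front. Origin: centre of the underside, on the bench. Its -x side is the front and faces roughly to the robot's right, to the bench's end, +x is the back with the hinge, z is up. Shut, the cover lies level, mid-plane 80 mm above the bench, and its tab juts 33 mm beyond the front, free beneath for a finger.
- cover_hinge (a point): Middle of the cover's hinge line: 60 mm along +x from the reader's origin and 80 mm above the bench. The hinge line runs along the reader's y. The cover is a flat blue panel 5 mm thick, 120 mm wide, reaching 125 mm from the hinge line; a yellow tab (28 mm wide, 5 mm thick) in the middle of its free edge reaches on to 158 mm.
- cover_tab (a point): Middle of the outer end of the yellow tab, in mid-thickness, 158 mm from the hinge line; moves with the cover. Its -x axis points from the hinge to the tab's end, its z axis out of the cover's upper (outer) face, its y along the hinge line.
- cover (a joint): Opening angle of the cover in rad: 0 = shut, 1.57 = upright, 1.8 = stop, leaning back. Starts between 1.44 and 1.79. The hinge has some friction and damping: the cover (about 0.26 kg) stays where it is put above about 1.4; below about 1.3 it falls by itself, taking 1 to 2 s and slamming at 2 rad/s or more. About 1 N under the tab carries it.
- tube: Bystander, loose: centrifuge tube with orange cap, 35 mm across, 104 mm high, stands beyond the reader, away from the robot. Origin: centre of the underside.
- bottle: Bystander, loose: white bottle with blue cap, 40 mm across, 75 mm high, stands between the reader and the bench's front edge. Origin: centre of the underside.
- dish: Bystander, loose: petri dish, 64 mm across, 14 mm high. Origin: centre of the underside.
- beaker: Bystander, loose: empty clear beaker, 54 mm across, 70 mm high, at the back of the bench beside the black heater. Origin: centre of the underside.

How it is judged:
On the way:
1. the falling cover has been caught: part-way down (0.25 to 0.95 rad), slower than 0.6 rad/s, resting on the fingers (value of joint cover between 0.25 and 0.95 rad and velocity of joint cover between -0.6 and 0.6 rad/s and contact force between the fingers and reader above 0.2 N), for 0.2 s.
At the end, for the whole second after the job is handed in: The cover is shut (under 0.03 rad) and still; tube, bottle, dish and beaker are within 20 mm of where they stood (value of joint cover below 0.03 rad and velocity of joint cover between -0.1 and 0.1 rad/s and distance of each of tube, bottle, dish, beaker from where it was at the start of the episode below 0.02 m); the robot touches nothing.
It fails at once if the cover slams: faster than 1.5 rad/s in the last 0.3 rad (value of joint cover below 0.3 rad and velocity of joint cover below -1.5 rad/s).
It fails at once if the cover is clamped, or the reader pushed, with more than 20 N (contact force between any of the fingers, the arm and reader above 20 N).
It fails at once if a bystander is knocked, lifted or carried (moved over 20 mm) (distance of any of tube, bottle, dish, beaker from where it was at the start of the episode above 0.02 m).
It also fails if it takes over 48 s, if anything falls off the work surface, if the arm or the gripper's body presses on something with over 40 N, if the wrist force passes 120 N, or if a joint passes its speed limit or range.

## Working session

There is one attempt and no reset: what is moved stays moved. The work goes in short steps, Python scripts to look and compute and a tool call to move; the robot and the scene stay as the last step left them, time stands still between calls to the robot, and variables do not carry over. Pictures are saved under pics/ and viewed, on a budget of 10 in all, crops included, one or two more only if the job needs it, and the job is handed in when it is done.

Besides the shell and the picture viewer there is one more tool, called after "Emit:" as name(argument=value, ...), one argument or row to a line, values as JSON. step_arm: Moves the arm, as the interface text tells. Its arguments: {"type":"object","properties":{"steps":{"type":"array","items":{"type":"array"}}},"required":["steps"]}

```bash
mkdir -p pics; python3 - <<'E'
from workcell import *
import cv2,pickle
s=observe();print(s)
d={}
for n in("scene","top"):
    c=capture(n);d[n]=c;cv2.imwrite(f"pics/{n}0.png",c["color"]);print(n,{k:v for k,v in c.items() if k!="color"})
pickle.dump(d,open("c0.pkl","wb"))
E
```

```text
{'clock': 0.0, 'joints': array([-1.28228551e+00,  5.28664014e-02,  1.40175563e+00, -4.20922824e-06,
        1.68856311e+00, -7.02816940e-02]), 'dq': array([-0.00131763, -0.00142814,  0.0016802 , -0.00086747, -0.00099297,
        0.00049012]), 'joint_efforts': array([ 9.58771852e-04, -3.81670654e+01, -3.60181475e+01, -5.77930450e-05,
        6.15015248e-03, -1.42132910e-05]), 'tcp_pos': array([ 0.18429452, -0.49127   ,  0.2304413 ]), 'orientation': array([-3.08961809e+00, -5.60288663e-01,  2.78792884e-04]), 'ft_force': array([ 0.61539665,  1.03970054, -0.17588755]), 'wrist_torque': array([-0.02139285, -0.03039157,  0.03838543]), 'opening': 0.08552572668817358}
scene {'fx': 523.6404538626919, 'fy': 523.6404538626919, 'cx': 323.6652799699192, 'cy': 247.7651171051142, 'k1': -0.07802440184189788, 'camera_from_world': array([[-0.42182845, -0.90667086,  0.00294971,  0.02167272],
       [-0.78928398,  0.3656093 , -0.49331596,  0.57348505],
       [ 0.44619677, -0.21042287, -0.86984519,  0.65456453],
       [ 0.        ,  0.        ,  0.        ,  1.        ]])}
top {'fx': 569.7854113170398, 'fy': 569.7854113170398, 'cx': 315.97788622219633, 'cy': 245.016835177829, 'k1': -0.10617792769008491, 'camera_from_world': array([[ 0.01213636, -0.99967371, -0.02247643, -0.2114881 ],
       [-0.99307861, -0.00942406, -0.11707293,  0.54714771],
       [ 0.11682291,  0.02374171, -0.99286894,  1.18688303],
       [ 0.        ,  0.        ,  0.        ,  1.        ]])}
```

View pics/scene0.png

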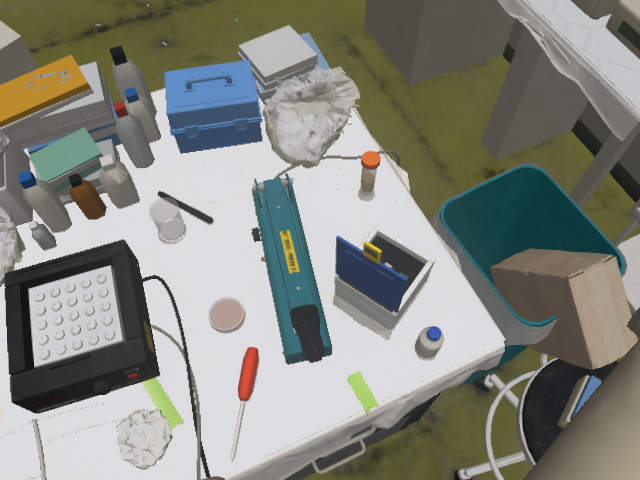

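View pics/top0.png

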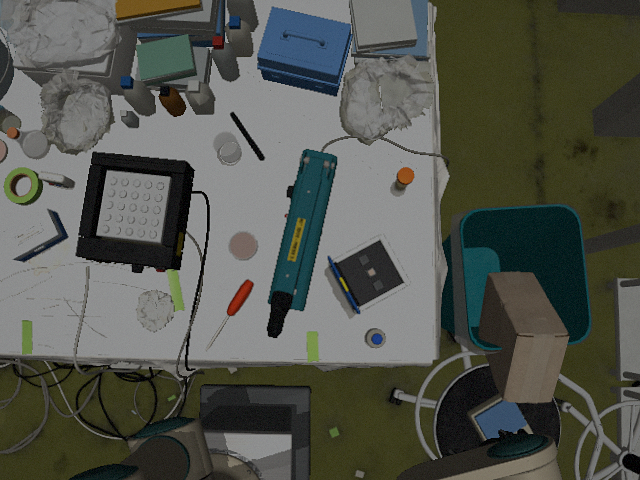

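The scene view shows the reader at about (385,275), with the cover open toward the left and the yellow tab at (372,252). In the top view the reader is at (370,273), the tube at (403,178) and the bottle at (375,338). Next I'll enlarge both.

```bash
python3 - <<'E'
import cv2,numpy as np
a=cv2.imread("pics/scene0.png")[225:335,325:445];b=cv2.imread("pics/top0.png")[228:320,320:415]
f=lambda i,k:cv2.resize(i,None,fx=k,fy=k,interpolation=cv2.INTER_CUBIC)
a=f(a,3.3);b=f(b,4)
o=np.zeros((400,790,3),np.uint8);o[:a.shape[0],:a.shape[1]]=a;o[:b.shape[0],400:400+b.shape[1]]=b
cv2.imwrite("pics/crop.png",o);print(a.shape,b.shape)
E
```

```text
(363, 396, 3) (368, 380, 3)
```

View pics/crop.png

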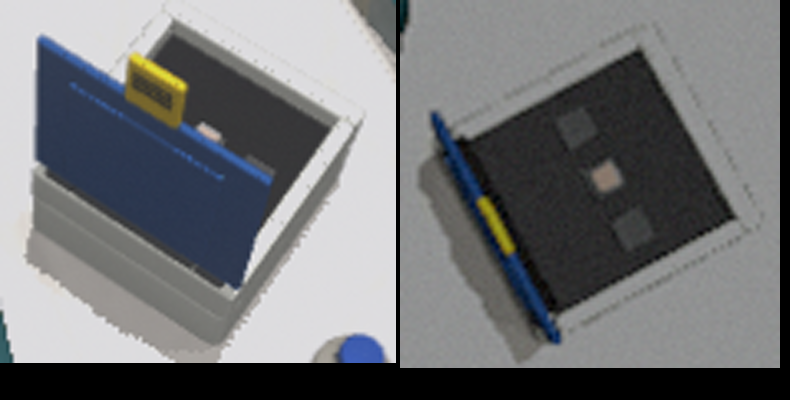

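The crops give the rim corners, the cover's top edge and the tab end in both views. I'll fit x, y, yaw and theta to them.

```bash
cat > h.py <<'E'
import numpy as np,pickle,cv2
from scipy.optimize import least_squares
d=pickle.load(open("c0.pkl","rb"))
def proj(c,P):
    p=np.c_[P,np.ones(len(P))]@c["camera_from_world"].T
    u=p[:,:2]/p[:,2:3];u=u*(1+c["k1"]*(u**2).sum(1,keepdims=True))
    return u*[c["fx"],c["fy"]]+[c["cx"],c["cy"]]
def unproj(c,px,z):
    px=np.array(px,float)
    f=least_squares(lambda v:(proj(c,np.array([[v[0],v[1],z]]))-px).ravel(),[.5,-.3]);return f.x
def RW(q,P):
    x,y,a=q[:3];c,s=np.cos(a),np.sin(a);P=np.array(P,float)
    return P@np.array([[c,-s,0],[s,c,0],[0,0,1]]).T+[x,y,0]
def cov(th,r,y,n): # r from hinge, n out of outer face
    c,s=np.cos(th),np.sin(th)
    return [.06-r*c+n*s, y, .08+r*s+n*c]
E
python3 - <<'E'
from h import *
def model(q):
    th=q[3];f=-.065
    e=.06
    S=RW(q,[[f,-e,.076],[f,e,.076],[.065,e,.076],cov(th,.125,-e,.0),cov(th,.125,e,.0),cov(th,.158,-.014,0),cov(th,.158,.014,0)])
    T=RW(q,[[f,-e,.076],[f,e,.076],cov(th,.125,-e,0),cov(th,.125,e,0),cov(th,.158,-.014,0),cov(th,.158,.014,0)])
    return np.r_[proj(d["scene"],S),proj(d["top"],T)]
obs=np.array([[376.5,228],[434.7,260.2],[396.2,313.8],[337.1,236.5],[406.8,279.5],[365.3,242.6],[381.4,250.8],
 [382,234.25],[410.5,283.5],[329,256.75],[359,313],[340,277.5],[348.25,291.25]])
f=least_squares(lambda q:(model(q)-obs).ravel(),[.5,-.3,2.1,1.6],loss="soft_l1")
print(f.x,np.degrees(f.x[2]));print((model(f.x)-obs).round(1))
np.save("q.npy",f.x);q=f.x
print("hinge",RW(q,[[.06,0,.08]]),"tabend",RW(q,[cov(q[3],.158,0,0)]),"shut tab",RW(q,[cov(0,.158,0,0)]))
for n,p,z in(("tube",(404,176),.104),("bottle",(376,338),.075),("dish",(243,245),.014),("beaker",(228,150),.07)):print(n,unproj(d["top"],p,z))
print("tube s",unproj(d["scene"],(370,158),.104),"bottle s",unproj(d["scene"],(434,333),.075))
print("teal", [unproj(d["top"],p,.06) for p in((335,155),(300,305))])
E
```

```text
[ 0.48714274 -0.31521695  2.08052051  1.57898133] 119.20504433284323
[[-0.5 -3.2]
 [ 0.8  0.1]
 [-1.5  4.9]
 [-0.8  0.8]
 [ 0.9  1.9]
 [-0.8 -0.5]
 [ 0.4  1.9]
 [ 0.3 -1.8]
 [ 0.5  0.2]
 [-0.6 -1.2]
 [ 1.4  0.7]
 [ 0.9 -0.9]
 [ 0.3 -0.6]]
hinge [[ 0.45786655 -0.2628442   0.08      ]] tabend [[ 0.45723554 -0.26171538  0.23799471]] shut tab [[ 0.53496052 -0.40075911  0.08      ]]
tube [ 0.6837353  -0.38472185]
bottle [ 0.35614001 -0.33018977]
dish [ 0.54978926 -0.04654838]
beaker [ 0.74620071 -0.0170468 ]
tube s [ 0.68882077 -0.38955262] bottle s [ 0.35594438 -0.33265925]
teal [array([ 0.73889049, -0.24438453]), array([ 0.42111224, -0.17486629])]
```

The fit puts the hinge at about (0.458, -0.263), front direction (0.488, -0.873) and theta about 1.58. The tool always points down, so I plan to straddle the tab with the open fingers:
- The rear finger tips the cover and the front finger catches it.
- I then swing the rear finger aside and let the tab slide down the front finger.

First I'll go above the tab.

Emit:
step_arm(
  steps=[
    [100,[0,0,-5],-0.151],
    [100,[5,-0.7,0],0],
    [100,[5,-0.7,0],0],
    [100,[5,-0.7,0],0],
    [100,[5,-0.7,0],0],
    [100,[5,-0.7,0],0],
    [100,[5,-0.7,0],0],
    [100,[5,-0.7,0],0],
    [100,[0,0,0],0],
    [100,[0,0,0],0],
  ],
)

```text
clock: 1.35
tcp_pos: [0.4656, -0.2782, 0.2809]
orientation: [-3.04, -0.792, 0.001]
ft_force: [-0.3, -0.1, 0.2]
opening: 0.0855
```

```bash
python3 - <<'E'
from workcell import *
from h import *
from scipy.spatial.transform import Rotation as R
s=observe();c=capture("wrist");pickle.dump((s,c),open("w1.pkl","wb"));cv2.imwrite("pics/w1.png",c["color"])
q=np.load("q.npy")
print(s["clock"],s["tcp_pos"],R.from_rotvec(s["orientation"]).as_matrix().round(3),s["ft_force"],s["joints"].round(2))
print(c["T_tool_cam"].round(3),c["fx"],c["k1"])
T=np.eye(4);T[:3,:3]=R.from_rotvec(s["orientation"]).as_matrix();T[:3,3]=s["tcp_pos"]
c["camera_from_world"]=np.linalg.inv(T@c["T_tool_cam"])
print(proj(c,RW(q,[cov(q[3],.158,-.014,0),cov(q[3],.158,.014,0),cov(q[3],.125,-.06,0),cov(q[3],.125,.06,0),[-.065,-.06,.076],[-.065,.06,.076]])).round(0))
E
```

```text
1.35 [ 0.46562265 -0.27817527  0.28088362] [[ 0.873  0.488 -0.001]
 [ 0.488 -0.873  0.   ]
 [-0.001 -0.001 -1.   ]] [-0.29058956 -0.13220023  0.16892671] [-0.61  0.1   1.26 -0.    1.79  0.45]
[[ 0.    -0.949 -0.314  0.08 ]
 [ 1.     0.001 -0.001  0.   ]
 [ 0.001 -0.314  0.949 -0.143]
 [ 0.     0.     0.     1.   ]] 400.4307575942196 0.0011777132847220237
[[281. 250.]
 [283. 301.]
 [285. 148.]
 [290. 343.]
 [448. 134.]
 [435. 267.]]
```

View pics/w1.png

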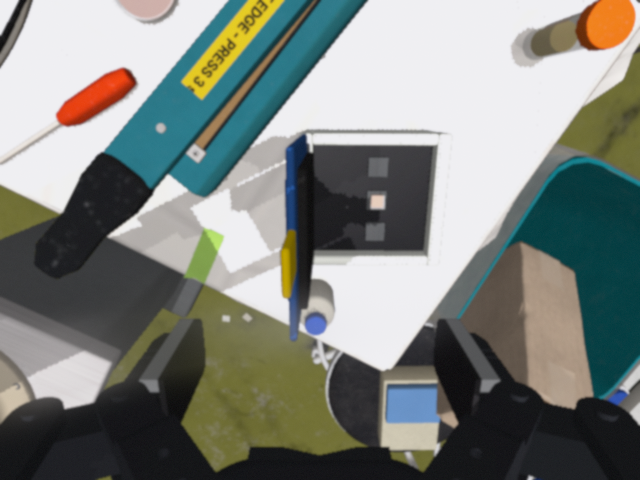

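The wrist view agrees with the model: tab at (288,265), reader front corners at (449,133) and (438,263), all within about 2 mm. The fingers straddle the tab. Next I descend and push almost to the tipping point.

Emit:
step_arm(
  steps=[
    [100,[0,0,3],0],
    [100,[0,0,3],0],
    [100,[0,0,2.9],0],
    [100,[0,0,0],0],
    [100,[0,1,0],0],
    [100,[0,1,0],0],
    [100,[0,1,0],0],
    [100,[0,1,0],0],
    [100,[0,0.8,0],0],
    [100,[0,0,0],0],
  ],
)

```text
clock: 2.65
tcp_pos: [0.4895, -0.3203, 0.192]
orientation: [-3.04, -0.792, 0.0]
ft_force: [-0.0, 0.7, 0.2]
opening: 0.0857
```

```bash
python3 - <<'E'
from workcell import *
from h import *
s=observe();a=capture("wrist")["color"];b=capture("scene")["color"]
print(s["clock"],s["tcp_pos"],s["ft_force"])
b=cv2.resize(b[150:350,290:460],None,fx=2.2,fy=2.2,interpolation=cv2.INTER_CUBIC)
a=cv2.resize(a[100:480,100:580],None,fx=.86,fy=.86)
o=np.zeros((450,795,3),np.uint8);o[:b.shape[0],:b.shape[1]]=b;o[:a.shape[0],380:380+a.shape[1]]=a
cv2.imwrite("pics/p2.png",o)
E
```

```text
2.65 [ 0.48951858 -0.32034932  0.19202591] [-0.04711392  0.7387961   0.19363978]
```

View pics/p2.png

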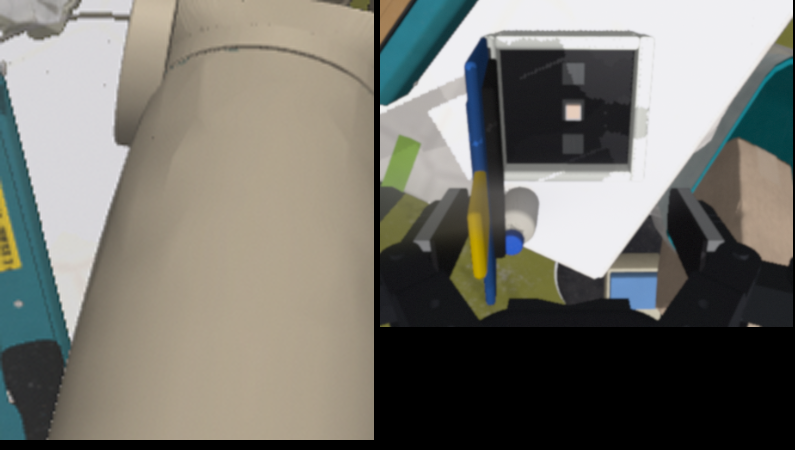

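The wrist view shows the tab against, or nearly against, the left (rear) pad. The arm blocks the scene view. I'll estimate theta from the tab's edge columns.

```bash
cat >> h.py <<'E'
from scipy.spatial.transform import Rotation as Ro
def wcam(s,c):
    T=np.eye(4);T[:3,:3]=Ro.from_rotvec(s["orientation"]).as_matrix();T[:3,3]=s["tcp_pos"]
    c["camera_from_world"]=np.linalg.inv(T@c["T_tool_cam"]);return c
E
python3 - <<'E'
from workcell import *
from h import *
s=observe();c=wcam(s,capture("wrist"));q=np.load("q.npy")
for th in(1.6,1.5,1.45,1.4,1.35,1.3,1.2):
    print(th,proj(c,RW(q,[cov(th,.158,0,.0025),cov(th,.158,0,-.0025),cov(th,.125,-.06,.0025),cov(th,.125,-.06,-.0025)])).round(0).tolist())
im=c["color"][255:315];h=cv2.cvtColor(im,cv2.COLOR_BGR2HSV)
m=cv2.inRange(h,(22,120,80),(35,255,255));ys,xs=np.nonzero(m);print(len(xs),[(y+255,xs[ys==y].min(),xs[ys==y].max()) for y in range(0,60,8) if (ys==y).any()])
h=cv2.cvtColor(c["color"],cv2.COLOR_BGR2HSV)[130:330,150:300]
m=cv2.inRange(h,(105,120,50),(125,255,255));ys,xs=np.nonzero(m);print([(y+130,xs[ys==y].min()+150,xs[ys==y].max()+150) for y in range(0,200,12) if (ys==y).any()])
E
```

```text
1.6 [[72.0, 396.0], [89.0, 397.0], [99.0, 174.0], [114.0, 174.0]]
1.5 [[126.0, 396.0], [143.0, 395.0], [137.0, 174.0], [153.0, 173.0]]
1.45 [[154.0, 395.0], [171.0, 393.0], [157.0, 173.0], [173.0, 173.0]]
1.4 [[181.0, 392.0], [199.0, 390.0], [177.0, 173.0], [193.0, 173.0]]
1.35 [[209.0, 389.0], [226.0, 387.0], [197.0, 173.0], [213.0, 172.0]]
1.3 [[236.0, 385.0], [252.0, 382.0], [216.0, 172.0], [232.0, 171.0]]
1.2 [[286.0, 376.0], [301.0, 372.0], [254.0, 170.0], [268.0, 170.0]]
207 [(303, np.int64(211), np.int64(224)), (311, np.int64(210), np.int64(224))]
[(154, np.int64(214), np.int64(224)), (166, np.int64(207), np.int64(226)), (178, np.int64(201), np.int64(224)), (190, np.int64(202), np.int64(221)), (202, np.int64(203), np.int64(219)), (214, np.int64(204), np.int64(219)), (226, np.int64(203), np.int64(220)), (238, np.int64(204), np.int64(221)), (250, np.int64(205), np.int64(222)), (262, np.int64(206), np.int64(223)), (274, np.int64(207), np.int64(224)), (286, np.int64(209), np.int64(225)), (298, np.int64(210), np.int64(211))]
```

Theta is about 1.35, with the rear finger in contact. Now I tip it, lower the fingers beside it and let it fall onto the front finger.

Emit:
step_arm(
  steps=[
    [100,[0,0.8,0],0],
    [100,[0,0.8,0],0],
    [100,[0,0,1.5],0],
    [100,[0,0,2],0],
    [100,[0,0,2],0],
    [100,[0,0,0],0],
    [100,[0,0,0],0],
    [100,[0,0,0],0],
    [100,[0,0,0],0],
    [100,[0,0,0],0],
    [100,[0,0,0],0],
  ],
)

```text
clock: 4.18
tcp_pos: [0.4976, -0.3343, 0.138]
orientation: [3.039, 0.792, 0.002]
ft_force: [2.4, -2.7, 1.4]
opening: 0.0859
```

```bash
python3 - <<'E'
from workcell import *
from h import *
s=observe();c=wcam(s,capture("wrist"));q=np.load("q.npy")
cv2.imwrite("pics/w3.png",c["color"])
f=np.array([-np.cos(q[2]),-np.sin(q[2])]);hg=RW(q,[[.06,0,.08]])[0]
print(s["clock"],s["tcp_pos"],s["ft_force"],s["wrist_torque"],"X",(s["tcp_pos"]-hg)[:2]@f)
for th in(1.2,1,.9,.8,.7,.6,.5):
    print(th,proj(c,RW(q,[cov(th,.158,-.014,.0025),cov(th,.158,.014,.0025),cov(th,.125,-.06,.0025)])).round(0).tolist())
E
```

```text
4.175 [ 0.49756659 -0.33426725  0.13802897] [ 2.38504894 -2.71847269  1.43423715] [-0.42006351 -0.25381837 -0.01382385] X 0.08171478930004612
1.2 [[167.0, 502.0], [184.0, 608.0], [137.0, 207.0]]
1 [[326.0, 441.0], [325.0, 537.0], [251.0, 197.0]]
0.9 [[382.0, 410.0], [376.0, 501.0], [295.0, 191.0]]
0.8 [[423.0, 382.0], [415.0, 467.0], [332.0, 186.0]]
0.7 [[452.0, 356.0], [442.0, 435.0], [360.0, 180.0]]
0.6 [[471.0, 332.0], [461.0, 406.0], [382.0, 175.0]]
0.5 [[481.0, 312.0], [472.0, 380.0], [397.0, 170.0]]
```

View pics/w3.png

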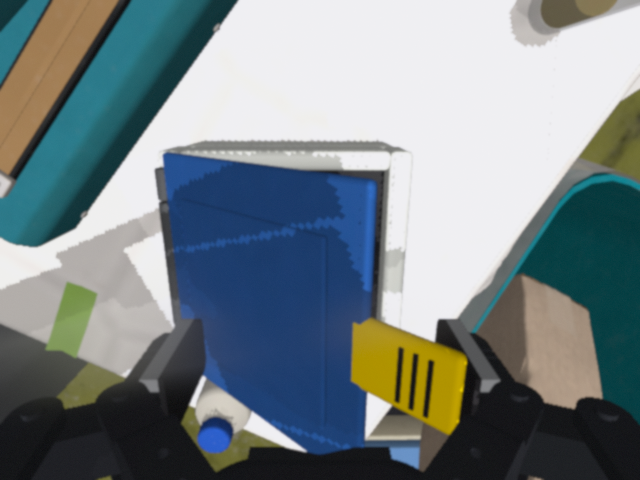

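Caught: the tab end lies at (466,357)–(455,433) against the right (front) pad, so theta is about 0.65 with about 3.5 N. Next I swing the rear finger toward the robot, turning about the front finger and easing slightly outward.

```bash
python3 - <<'E'
import numpy as np
n=11
P=[]
for k in range(n+1):
    p=.143*k; d=7*np.cos(p)+11*np.sin(p); drift=8*k/n
    # local frame: f forward (y_tool at p=0), a = x_tool at p=0 ; CCW turn: y->cos f + sin a ; x-> cos a - sin f
    F=np.array([0,d-7+drift+50]); y=np.array([np.sin(p),np.cos(p)]);P.append(F-50*y)
for k in range(n):
    p=.143*k;D=P[k+1]-P[k]
    x=np.array([np.cos(p),-np.sin(p)]);y=np.array([np.sin(p),np.cos(p)])
    print(round(D@x/10,2),round(D@y/10,2))
E
```

```text
-0.71 0.27
-0.74 0.25
-0.76 0.23
-0.78 0.2
-0.79 0.17
-0.79 0.14
-0.78 0.11
-0.76 0.08
-0.74 0.06
-0.72 0.05
-0.7 0.05
```

Emit:
step_arm(
  steps=[
    [100,[-0.71,0.27,0],-0.143],
    [100,[-0.74,0.25,0],-0.143],
    [100,[-0.76,0.23,0],-0.143],
    [100,[-0.78,0.2,0],-0.143],
    [100,[-0.79,0.17,0],-0.143],
    [100,[-0.79,0.14,0],-0.143],
    [100,[-0.78,0.11,0.2],-0.143],
    [100,[-0.76,0.08,0.2],-0.143],
    [100,[-0.74,0.06,0.2],-0.143],
    [100,[-0.72,0.05,0.2],-0.143],
    [100,[-0.7,0.05,0.2],-0.143],
    [100,[0,0,0],0],
  ],
)

```text
clock: 5.72
tcp_pos: [0.4841, -0.4128, 0.1273]
orientation: [1.588, 2.71, -0.0]
ft_force: [2.7, -3.1, 0.5]
opening: 0.0859
```

```bash
python3 - <<'E'
from workcell import *
from h import *
s=observe();c=wcam(s,capture("wrist"));b=capture("scene");t=capture("top");q=np.load("q.npy")
f=np.array([-np.cos(q[2]),-np.sin(q[2])]);yr=np.array([-np.sin(q[2]),np.cos(q[2])]);hg=RW(q,[[.06,0,.08]])[0]
D=(s["tcp_pos"]-hg)[:2]
print(s["clock"],s["tcp_pos"],Ro.from_rotvec(s["orientation"]).as_matrix()[:,:2].round(3).tolist(),s["ft_force"],s["wrist_torque"],"X",D@f,"y",D@yr)
for th in(.7,.6,.5,.4,.3):
    print(th,proj(c,RW(q,[cov(th,.158,-.014,.0025),cov(th,.158,.014,.0025),cov(th,.125,-.06,.0025)])).round(0).tolist(),proj(t,RW(q,[cov(th,.158,0,.0025),cov(th,.125,-.06,.0025)])).round(1).tolist())
g=lambda i,k:cv2.resize(i,None,fx=k,fy=k,interpolation=cv2.INTER_CUBIC)
a=g(c["color"],.8);o=np.zeros((384,800,3),np.uint8);o[:,:512]=a
z=g(t["color"][220:340,320:420],2.85);o[:z.shape[0],514:514+z.shape[1]]=z
cv2.imwrite("pics/w4.png",o)
E
```

```text
5.725 [ 0.48406459 -0.41276671  0.12727194] [[-0.489, 0.872], [0.872, 0.489], [-0.0, 0.0]] [ 2.65775832 -3.13533884  0.53021054] [-0.31835488 -0.31656629 -0.18639478] X 0.14364720631870045 y 0.050284935531174475
0.7 [[581.0, 348.0], [468.0, 348.0], [716.0, 227.0]] [[400.7, 254.0], [372.3, 233.9]]
0.6 [[547.0, 353.0], [449.0, 353.0], [679.0, 242.0]] [[404.4, 252.2], [375.4, 232.7]]
0.5 [[520.0, 352.0], [433.0, 352.0], [647.0, 252.0]] [[407.3, 250.8], [378.0, 231.8]]
0.4 [[498.0, 346.0], [421.0, 346.0], [619.0, 256.0]] [[409.5, 249.8], [380.0, 231.2]]
0.3 [[481.0, 338.0], [411.0, 338.0], [596.0, 256.0]] [[411.0, 249.2], [381.5, 230.9]]
```

View pics/w4.png

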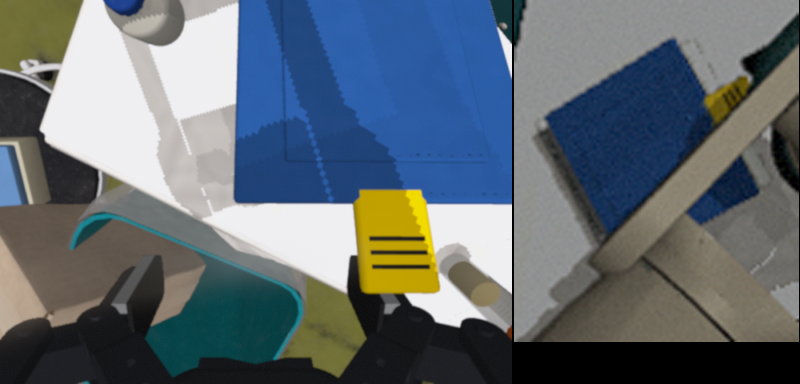

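The rear finger is clear, and the tab end is at (454,365)–(550,365) on the front finger's side face, so theta is about 0.6. Now I lower: outward along the arc, descending a little slower than the tab does.

Emit:
step_arm(
  steps=[
    [100,[-0.25,0,0],0],
    [100,[-0.25,0,0.3],0],
    [100,[-0.24,0,0.33],0],
    [100,[-0.23,0,0.34],0],
    [100,[-0.21,0,0.35],0],
    [100,[0,0,0],0],
  ],
)

```text
clock: 6.62
tcp_pos: [0.4896, -0.4229, 0.1136]
orientation: [-1.587, -2.711, 0.0]
ft_force: [0.8, -1.3, -1.4]
opening: 0.0854
```

```bash
cat > m.py <<'E'
from workcell import *
from h import *
s=observe();c=wcam(s,capture("wrist"));q=np.load("q.npy")
import time;n=f"pics/m_{s['clock']:.2f}.png";cv2.imwrite(n,c["color"])
f=np.array([-np.cos(q[2]),-np.sin(q[2])]);hg=RW(q,[[.06,0,.08]])[0];X=(s["tcp_pos"]-hg)[:2]@f-.011
h=cv2.cvtColor(c["color"],cv2.COLOR_BGR2HSV)
m=cv2.inRange(h,(22,120,80),(35,255,255));k,l,st,_=cv2.connectedComponentsWithStats(m);i=1+st[1:,4].argmax()
ys,xs=np.nonzero(l==i);b=ys.max();r=[(xs[ys==y].min(),xs[ys==y].max()+1) for y in range(b-20,b-6)]
L,R=np.median(r,0)
# tab columns ~13 rows above the end: points at matching rows (fit r too)
def res(v):
    th,dx,dy=v;w=q.copy();w[:2]+=dx*f+dy*np.array([f[1],-f[0]])
    p=proj(c,RW(w,[cov(th,.158,-.014,.0025),cov(th,.158,.014,.0025),cov(th,.153,-.014,.0025),cov(th,.153,.014,.0025)]))
    return np.r_[p[2,0]-R,p[3,0]-L,(p[0,1]+p[1,1])/2-b, dx*300,dy*300]
v=least_squares(res,[.4,0,0],x_scale=[.1,.01,.01]).x
Xt=(158*np.cos(v[0])+2.5*np.sin(v[0]))
print("t",s["clock"],"tcp",s["tcp_pos"].round(4),"F",s["ft_force"].round(2),"Ff",(s["ft_force"][:2]@f).round(2),"faceX",(X*1e3).round(1),"-> th",np.arccos(min(1,X/.158)).round(3))
print("tab L,R,b",L,R,b,"fit th,dx,dy",v.round(4),"width-th",)
for th in(.6,.5,.4,.3,.2,.1,0):
    p=proj(c,RW(q,[cov(th,.153,-.014,.0025),cov(th,.153,.014,.0025),cov(th,.158,0,.0025)]));print(th,p[[0,1],0].round(0),(p[0,0]-p[1,0]).round(1),p[2,1].round(0),end="; ")
print("\nmeas width",R-L)
E
python3 m.py
```

```text
t 6.625 tcp [ 0.4896 -0.4229  0.1136] F [ 0.81 -1.27 -1.38] Ff 1.5 faceX 144.2 -> th 0.422
tab L,R,b 445.0 541.0 358 fit th,dx,dy [0.4935 0.0045 0.0006] width-th
0.6 [582. 469.] 112.7 345.0; 0.5 [548. 450.] 98.1 345.0; 0.4 [521. 434.] 86.6 339.0; 0.3 [499. 422.] 77.5 331.0; 0.2 [482. 412.] 70.1 320.0; 0.1 [468. 404.] 64.0 307.0; 0 [456. 397.] 59.0 294.0; 
meas width 96.0
```

Theta is about 0.485. The face is 3 to 4 mm less far out than modelled, and forces are healthy: 1.5 N normal and 1.4 N friction carrying the cover. I'll continue to about 0.25.

Emit:
step_arm(
  steps=[
    [100,[-0.19,0,0.2],0],
    [100,[-0.18,0,0.3],0],
    [100,[-0.17,0,0.31],0],
    [100,[-0.16,0,0.32],0],
    [100,[-0.15,0,0.32],0],
    [100,[-0.14,0,0.32],0],
    [100,[-0.13,0,0.32],0],
    [100,[-0.11,0,0.32],0],
    [100,[0,0,0],0],
  ],
)

```text
clock: 7.8
tcp_pos: [0.4957, -0.4335, 0.0897]
orientation: [-1.587, -2.711, 0.0]
ft_force: [1.9, -0.6, -1.0]
opening: 0.0854
```

```bash
python3 m.py
```

```text
t 7.8 tcp [ 0.4957 -0.4335  0.0897] F [ 1.95 -0.59 -1.01] Ff 1.47 faceX 156.4 -> th 0.141
tab L,R,b 439.0 530.0 346 fit th,dx,dy [0.2781 0.0042 0.0004] width-th
0.6 [678. 524.] 153.9 360.0; 0.5 [617. 489.] 127.8 357.0; 0.4 [573. 464.] 109.0 348.0; 0.3 [540. 445.] 94.9 337.0; 0.2 [515. 431.] 84.0 323.0; 0.1 [495. 419.] 75.5 308.0; 0 [479. 410.] 68.6 292.0; 
meas width 91.0
```

Emit:
step_arm(
  steps=[
    [100,[-0.08,0,0.1],0],
    [100,[-0.07,0,0.22],0],
    [100,[-0.06,0,0.24],0],
    [100,[-0.06,0,0.24],0],
    [100,[-0.05,0,0.24],0],
    [100,[-0.05,0,0.24],0],
    [100,[-0.04,0,0.24],0],
    [100,[0,0,0],0],
  ],
)

```text
clock: 8.85
tcp_pos: [0.4976, -0.4371, 0.0745]
orientation: [-1.587, -2.711, 0.0]
ft_force: [0.4, -1.1, -0.3]
opening: 0.0858
```

```bash
python3 m.py
```

```text
t 8.85 tcp [ 0.4976 -0.4371  0.0745] F [ 0.4  -1.09 -0.28] Ff 1.15 faceX 160.5 -> th 0.0
tab L,R,b 438.0 525.0 340 fit th,dx,dy [ 0.1427  0.0049 -0.0007] width-th
0.6 [777. 581.] 196.2 400.0; 0.5 [682. 526.] 155.7 388.0; 0.4 [619. 490.] 128.6 372.0; 0.3 [574. 465.] 109.4 355.0; 0.2 [541. 446.] 95.2 337.0; 0.1 [516. 431.] 84.4 319.0; 0 [496. 420.] 75.9 300.0; 
meas width 87.0
```

Emit:
step_arm(
  steps=[
    [100,[-0.015,0,0.03],0],
    [100,[-0.015,0,0.05],0],
    [100,[-0.01,0,0.05],0],
    [100,[-0.01,0,0.05],0],
    [100,[-0.01,0,0.06],0],
    [100,[-0.01,0,0.06],0],
    [100,[-0.01,0,0.07],0],
    [100,[0,0,0],0],
  ],
)

```text
clock: 9.9
tcp_pos: [0.4981, -0.4377, 0.071]
orientation: [1.587, 2.711, -0.0]
ft_force: [0.9, -1.4, -1.8]
opening: 0.0855
```

```bash
python3 m.py
```

```text
t 9.9 tcp [ 0.4981 -0.4377  0.071 ] F [ 0.9  -1.36 -1.81] Ff 1.63 faceX 161.3 -> th 0.0
tab L,R,b 435.0 521.0 336 fit th,dx,dy [ 0.1085  0.0046 -0.0003] width-th
0.6 [807. 598.] 209.2 413.0; 0.5 [701. 537.] 163.7 397.0; 0.4 [631. 497.] 134.1 379.0; 0.3 [583. 470.] 113.3 360.0; 0.2 [548. 449.] 98.2 341.0; 0.1 [521. 434.] 86.7 322.0; 0 [500. 422.] 77.8 302.0; 
meas width 86.0
```

Emit:
step_arm(
  steps=[
    [100,[-0.01,0,0.04],0],
    [100,[-0.008,0,0.07],0],
    [100,[-0.007,0,0.08],0],
    [100,[-0.007,0,0.09],0],
    [100,[-0.006,0,0.1],0],
    [100,[-0.005,0,0.1],0],
    [100,[0,0,0],0],
  ],
)

```text
clock: 10.82
tcp_pos: [0.4983, -0.4382, 0.0662]
orientation: [1.587, 2.711, -0.0]
ft_force: [0.7, -1.7, -0.0]
opening: 0.0854
```

```bash
python3 m.py
```

```text
t 10.825 tcp [ 0.4983 -0.4382  0.0662] F [ 0.72 -1.72 -0.04] Ff 1.86 faceX 161.8 -> th 0.0
tab L,R,b 435.0 519.5 335 fit th,dx,dy [ 0.065   0.0052 -0.0008] width-th
0.6 [854. 625.] 229.5 439.0; 0.5 [729. 553.] 175.9 416.0; 0.4 [650. 508.] 142.1 393.0; 0.3 [596. 477.] 119.0 371.0; 0.2 [557. 455.] 102.4 349.0; 0.1 [528. 439.] 90.0 328.0; 0 [506. 426.] 80.4 307.0; 
meas width 84.5
```

Emit:
step_arm(
  steps=[
    [100,[-0.006,0,0.06],0],
    [100,[-0.005,0,0.08],0],
    [100,[-0.005,0,0.09],0],
    [100,[-0.004,0,0.1],0],
    [100,[-0.003,0,0.1],0],
    [100,[-0.003,0,0.1],0],
    [100,[0,0,0],0],
  ],
)

```text
clock: 11.75
tcp_pos: [0.4984, -0.4384, 0.0609]
orientation: [1.587, 2.711, -0.0]
ft_force: [1.4, -2.8, -1.7]
opening: 0.085
```

```bash
python3 m.py
```

```text
t 11.75 tcp [ 0.4984 -0.4384  0.0609] F [ 1.45 -2.83 -1.67] Ff 3.18 faceX 162.0 -> th 0.0
tab L,R,b 435.0 520.0 335 fit th,dx,dy [ 0.0347  0.0049 -0.0006] width-th
0.6 [917. 660.] 256.3 476.0; 0.5 [765. 574.] 191.2 441.0; 0.4 [673. 521.] 151.9 411.0; 0.3 [612. 486.] 125.8 384.0; 0.2 [569. 462.] 107.4 360.0; 0.1 [537. 444.] 93.8 336.0; 0 [513. 430.] 83.5 314.0; 
meas width 85.0
```

Emit:
step_arm(
  steps=[
    [100,[-0.008,0,0.06],0],
    [100,[-0.006,0,0.08],0],
    [100,[-0.006,0,0.08],0],
    [100,[-0.004,0,0.08],0],
    [100,[-0.004,0,0.08],0],
    [100,[0,0,0],0],
  ],
)

```text
clock: 12.55
tcp_pos: [0.4985, -0.4385, 0.057]
orientation: [-1.586, -2.711, -0.0]
ft_force: [2.2, -1.7, -1.9]
opening: 0.0852
```

```bash
python3 m.py
```

```text
t 12.55 tcp [ 0.4985 -0.4385  0.057 ] F [ 2.17 -1.68 -1.93] Ff 2.52 faceX 162.2 -> th 0.0
tab L,R,b 435.0 520.0 335 fit th,dx,dy [ 0.0097  0.0049 -0.0006] width-th
0.6 [973. 692.] 280.4 510.0; 0.5 [795. 591.] 204.3 462.0; 0.4 [692. 532.] 160.1 426.0; 0.3 [625. 494.] 131.4 396.0; 0.2 [579. 467.] 111.4 368.0; 0.1 [545. 448.] 96.8 343.0; 0 [519. 433.] 85.9 319.0; 
meas width 85.0
```

Emit:
step_arm(
  steps=[
    [100,[-0.005,0,0.04],0],
    [100,[-0.005,0,0.04],0],
    [100,[-0.01,0,0.03],0],
    [100,[-0.01,0,0],0],
    [100,[-0.01,0,0],0],
    [100,[-0.02,0,0],0],
    [100,[-0.02,0,0],0],
    [100,[-0.05,0,0],0],
    [100,[-0.1,0,0],0],
    [100,[-0.3,0,0],0],
    [100,[-1,0,0],0],
    [100,[0,0,0],0],
  ],
)

```text
clock: 14.1
tcp_pos: [0.5063, -0.4526, 0.0561]
orientation: [1.587, 2.711, -0.0]
ft_force: [-0.0, 0.6, 0.3]
opening: 0.0856
```

```bash
python3 m.py
```

```text
t 14.1 tcp [ 0.5063 -0.4526  0.0561] F [-0.02  0.59  0.28] Ff -0.53 faceX 178.3 -> th 0.0
tab L,R,b 437.0 525.0 285 fit th,dx,dy [-0.0073  0.0038 -0.    ] width-th
0.6 [1090.  759.] 330.5 376.0; 0.5 [855. 625.] 229.5 365.0; 0.4 [728. 553.] 175.1 349.0; 0.3 [649. 507.] 141.3 332.0; 0.2 [595. 477.] 118.5 313.0; 0.1 [557. 455.] 102.2 294.0; 0 [529. 439.] 90.0 275.0; 
meas width 88.0
```

Theta is about 0 and the fingers are free. I'll back away, lift and check.

Emit:
step_arm(
  steps=[
    [100,[-2,0,0],0],
    [100,[-2,0,-2],0],
    [100,[0,0,-5],0],
    [100,[0,0,-5],0],
    [100,[0,-3,-3],0],
    [100,[-3,-4,0],0],
    [100,[-3,-4,0],0],
    [100,[-3,-4,0],0],
    [100,[0,0,0],0],
  ],
)

```text
clock: 15.28
tcp_pos: [0.4358, -0.6417, 0.2026]
orientation: [-1.592, -2.705, -0.002]
ft_force: [0.5, 0.1, -0.6]
opening: 0.0853
```

```bash
python3 - <<'E'
from workcell import *
from h import *
b=capture("scene")["color"];t=capture("top")["color"];s=observe();print(s["clock"],s["tcp_pos"],s["ft_force"])
g=lambda i,k:cv2.resize(i,None,fx=k,fy=k)
o=np.zeros((400,800,3),np.uint8);o[:,:400]=g(b[120:360,140:460],1.5)[:360:,:400].shape[0]and 0
z=g(b[130:370,220:460],1.66)[:400,:398];o[:z.shape[0],:z.shape[1]]=z
z=g(t[130:370,210:450],1.66)[:400,:398];o[:z.shape[0],402:402+z.shape[1]]=z
cv2.imwrite("pics/end.png",o)
E
```

```text
15.375 [ 0.43882966 -0.63875904  0.20516256] [0.68854232 0.14767776 0.74397047]
```

View pics/end.png

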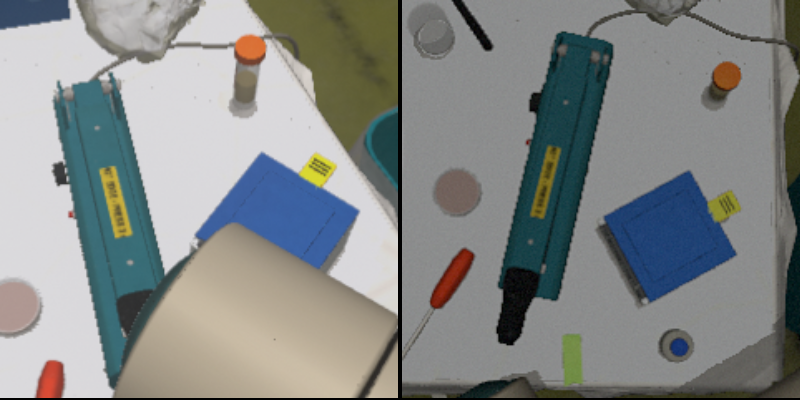

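The cover lies level on the reader with its tab at (724,206) in the right-hand view. Tube, bottle, dish and beaker are where they started, and the robot is clear. Handing in.

```bash
python3 -c "
from workcell import *
print(finish_job(),observe()['clock'])"
```

```text
the job is handed in; nothing more can be done
the job is handed in; nothing more can be done
```

The cover is shut and the job is handed in, at about 15.4 s on the robot's clock. No verdict was reported.

- **Tipping and catching:** I straddled the tab with the open fingers, and the rear finger tipped the cover forward. The front finger caught it at about 0.65 rad with about 3.5 N.
- **Lowering:** I swung the rear finger aside, then let the cover down on the front finger in small steps. Wrist camera images tracked the angle from 0.6 down to about 0 rad. The force readings between moves were 1–4 N.
- **Last checks:** The fitted angle was about 0 (-0.007 rad), and the wrist force was at noise level once clear. The final pictures show the cover level and the tube, bottle, dish and beaker where they began, judged by eye.
- **Disagreement:** The tab sat 4–5 mm farther forward than my initial model said. I allowed for this while lowering.
- **Not measured:** I did not measure the cover's speed directly, and I saw forces only at the end of each move call.

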